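Throw the guarded slide switch with the hooked rod

ROBOT

A 7-joint arm with a two-finger parallel gripper is mounted at the origin on a cart in front of the work surface, level with it; the furniture and walls round the work are solid. World frame = base frame: x ahead of the robot, y to its left, z up, the work surface at z = 0. Lengths are in m, angles in rad, forces in N, time in s.
With the tool pointing down it reaches from about 0.4 to 0.9 m from the base axis. Payload 5.5 kg.
Tool frame: the origin (TCP) lies midway between the tips of the shut fingers; the grasp point (between the pads) lies 19 mm behind it (manip.grip_depth is the distance from the TCP to the grasp point, in m); z points along the fingers, y is the line along which they close (so a half turn about z gives the same grasp; the last joint's range is limited). The gripper opens to 92 mm and grips with 3 to 60 N. Pads are 19 mm wide; open, the fingers measure 130 mm over their backs; the gripper's body (75 mm by 190 mm) begins 47 mm behind the grasp point.
Start: joints at [-0.902, 0.501, -0.427, 1.55, 0.221, 1.138, -0.21], TCP at [0.257, 0.597, 0.227] pointing down, gripper open.
Joint ranges: [-2.88, 2.88], [-0.31, 2.03], [-1.54, 1.56], [0.2, 2.42], [-1.41, 4.55], [0.19, 2.02], [-2.57, 2.57]. Speed limits (rad/s): [2.57, 2.57, 3.14, 3.14, 3.14, 3.14, 3.14].

INTERFACE

Orientations are given as a unit quaternion [x, y, z, w].
In Python, from bench import manip, effector, viewer gives the robot as it stands. Calls block until the motion is done:
- manip.move_pose(position, orientation): joint-space move of the TCP to a pose.
- manip.servo_line(position, ori=None, vel=0.15): straight line of the TCP; ori=None keeps the orientation; vel is the mean speed in m/s.
- manip.movej(angles): joint-space move.
- effector.open_jaws() and effector.close(f_grip=None): open the fingers fully, or close them until they stop; f_grip is the grip in N (None keeps the last).
- manip.sleep(seconds).
- manip.solve_ik(position, orientation): joint angles nearest the present ones, or None.
- viewer.get_image(name): name is "scene" or "side" or "wrist"; returns the picture (384x512x3 uint8, red, green, blue); there is no depth.
- viewer.get_calibration(name): a dict with "vfov" (degrees; the focal length in pixels is half the picture's height over the tangent of half this angle, whatever the lens; pixels are square), "cx", "cy" (the principal point, pixels), "eye" and "attitude" of the camera in the world. Camera axes: x right, y down, z forward; pixel columns grow to the right and rows downward; lengths in m; the calibration is good to about 2 mm. A picture is of the moment at which its call begins: read the wrist's pose just before it. get_calibration takes no time and is no camera call; for the wrist camera it gives the pose at the moment of the call.
A pose or a line that the arm cannot do raises manip.PlanningError and nothing moves.
- manip.hand_in(): hands the job in; it is judged then, once.
Readings, each from a call of its own:
- manip.current_clock(): time.
- manip.current_q(): joint angles.
- manip.current_joint_velocities(): joint speeds.
- manip.current_tau(): joint torques, N m.
- manip.current_tool_pos(): TCP position.
- manip.current_tcp_rot(): TCP orientation.
- manip.current_force(): force on the tool from outside, world axes, zero at the start.
- manip.current_wrist_torque(): the same for the moment, N m.
- manip.current_finger_gap(): finger opening in m.
- manip.current_gripper_force(): force on a finger pad.
Only numpy, scipy, OpenCV 4.12 (cv2) and the standard library are available. Lean on these libraries where they do the work, as an engineer would, in place of code of your own. Each camera call takes 0.05 s, during which the arm holds its last target. There are 200 camera calls.

TASK

Switch on the demagnetiser: take the hooked rod with the blue handle from its rest, reach over the yellow guard with it and pull the red slide behind the guard towards the guard until it stops solid (every box has its stop set differently, so go by feel), then keep it pulled against the stop with a force of about 8 N, never above 11 N, for one full second. Touch the slide with the rod only, do not knock or lean on the guard, and leave the other things on the plate alone. Finally lay the rod back in the two forks of its rest, hook hanging down and pointing the same way as before, without pushing the slide back.

Things in the scene. Friction and masses are not known exactly. Their poses are not given: they have to be found in the camera images.
- rod_grip (a point): centre of the blue handle of the loose hooked rod (0.15 kg): 90 mm long (x), 14 wide (y; pinch here), 18 tall (z). x runs along the rod to the hook, z is up when the hook hangs down. An 8 mm round rod runs on this axis from x = -79 to +145 mm, and there bends square down into the hook, a leg to z = -55 mm. Centre of mass about 30 mm ahead of this point.
- rod_tip (a point): lower end of the hook's leg (8 mm diameter), on its centre line, at x = +145, z = -55 mm in rod_grip's frame; axes as rod_grip.
- rest_seat (a point): where rod_grip is when the rod lies in its rest, 100 mm above the surface plate; x to the hook's end, z up. The fixed rest has a black foot 190 x 60 x 10 mm and two aluminium V forks (open upwards, 10 mm thick, 42 mm wide, tops at z = 111 mm) at x = -62 and +85 mm from here, which carry the round rod; the handle between them is free all round.
- switch_box: grey switch box on a dark foot 170 x 140 x 10 mm, fixed; origin at the centre of the foot's underside, x points away from the guard (guard to slide), z up. Housing from x = -42 to +80 mm, top z = 30 mm, rails to z = 34 mm. A brass stop block, top z = 40 mm, stands on it between guard and slide.
- guard: upright yellow guard plate of the box, 5 mm thick, 136 mm wide, at x = -57 mm in the box's frame, top 85 mm above the surface plate, with 25 mm side returns at its ends towards the slide. Origin at the middle of its foot (z = 10 mm), axes as the box. It stands between robot and slide.
- paddle (a point): on the axis of the slide's red upright paddle, 55 mm above the surface plate, 11 mm under the paddle's top. Paddle 12 mm thick (x), 26 mm wide (y), on a steel plate 28 x 40 mm with top at z = 36 mm; axes as switch_box. The hook goes down behind it (+x side) and pulls it to -x.
- slide (a joint): travel of the slide towards the guard (m): 0 off (paddle 38 mm on the +x side of the box's origin), grows as it is pulled to -x; starts at 0 to 0.010. It stops solid on the brass block somewhere between 0.031 and 0.051; where differs and is not measured. Moving takes about 2 N; it stays where left. Under 5 N does not count as pulled against the stop.
- turned_shaft: bystander: upright turned steel shaft 33 mm in diameter, 73 mm tall, origin under its centre
- brass_hub: bystander: brass turned hub 32 mm in diameter, 22 mm tall, origin under its centre
- setup_block: bystander: dark steel setup block with holes 51 x 76 x 25 mm, origin under its centre
Mind the look-alikes: they are no part of the job. Leave any purple look-alike of the part that bears rest_seat alone.

How it is judged:
By the outcome, as a careful person would: the job done as asked, in the order asked, and still so for the second after the job is handed in, with the robot touching nothing.
It also fails if it takes over 72 s, if anything falls off the work surface, if the arm or the gripper's body presses on something with over 40 N, if the wrist force passes 120 N, or if a joint passes its speed limit or range.

## Working session

There is one attempt and no reset: what is moved stays moved. The work goes in short steps, each a Python script; the robot and the scene stay as the last script left them, time stands still between calls to the robot, and variables do not carry over. Pictures are saved under pics/ and viewed, at most 10 in all, crops included, and the job is handed in when it is done.

```bash
ls; mkdir -p pics; python3 - <<'E'
from bench import manip, effector, viewer
import cv2
for n in ["scene","side","wrist"]:
    im=viewer.get_image(n); cv2.imwrite(f"pics/{n}0.png",im[:,:,::-1]); print(n,viewer.get_calibration(n))
print(manip.current_clock(),manip.grip_depth,manip.current_tcp_rot(),manip.current_force())
E
```

```text
pics
scene {'vfov': 53.94839501516871, 'cx': 256.21658008892854, 'cy': 194.99452110437764, 'eye': array([-0.12090257, -0.4949927 ,  0.62640388]), 'attitude': array([ 0.78145091, -0.36586459,  0.21163027, -0.45901002])}
side {'vfov': 44.23359236052881, 'cx': 259.9435154703918, 'cy': 192.475046239383, 'eye': array([0.63981902, 1.0748971 , 1.10523327]), 'attitude': array([ 0.02874916,  0.92564347, -0.37728758, -0.00342659])}
wrist {'vfov': 60.108208010429564, 'cx': 256.83293257889625, 'cy': 194.69487373865965, 'eye': array([0.18273714, 0.62707962, 0.38449764]), 'attitude': array([0.82591882, 0.5430786 , 0.08288114, 0.12670616])}
0.15 0.0188 [ 2.01473342e-01  9.79493720e-01 -7.17164915e-04 -1.74896189e-04] [ 0.07221474 -0.18933088  0.86373067]
```

View pics/scene0.png

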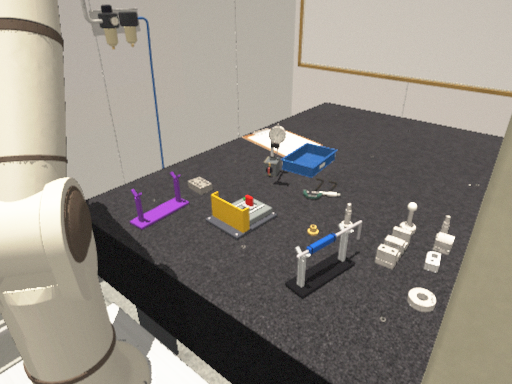

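View pics/side0.png

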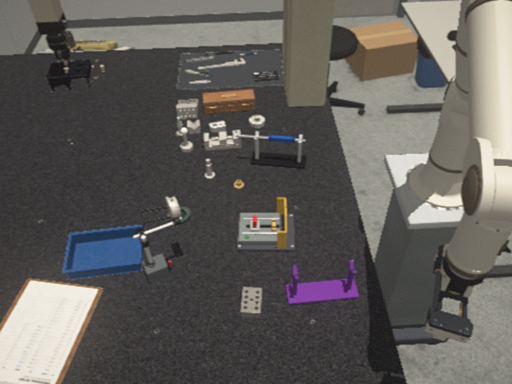

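The scene picture shows the rod on its rest at (320,262), the box with its yellow guard at (232,212) and the red paddle at (249,200). In the side picture they are at (280,145), (283,222) and (255,222).

```bash
cat > h.py <<'E'
import numpy as np, cv2
from scipy.spatial.transform import Rotation as R
from bench import manip, effector, viewer
def ray(n,uv,c=None):
    c=c or viewer.get_calibration(n); f=192/np.tan(np.radians(c['vfov'])/2)
    d=np.array([(uv[0]-c['cx'])/f,(uv[1]-c['cy'])/f,1.]); d=R.from_quat(c['attitude']).apply(d)
    return np.array(c['eye']),d/np.linalg.norm(d)
def plane(n,uv,z,c=None):
    o,d=ray(n,uv,c); return o+d*(z-o[2])/d[2]
def tri(rs):
    A=sum(np.eye(3)-np.outer(d,d) for o,d in rs); b=sum((np.eye(3)-np.outer(d,d))@o for o,d in rs)
    p=np.linalg.solve(A,b); return p,[np.linalg.norm(np.cross(p-o,d)) for o,d in rs]
def mask(im,lo,hi,box=None):
    m=cv2.inRange(cv2.cvtColor(im,cv2.COLOR_RGB2HSV),lo,hi)
    if box: k=np.zeros_like(m); k[box[1]:box[3],box[0]:box[2]]=255; m&=k
    n,l,s,c=cv2.connectedComponentsWithStats(m)
    i=1+np.argmax(s[1:,4]); return (l==i).astype(np.uint8),s[i],c[i]
E
python3 - <<'E'
from h import *
B={'scene':(280,215,370,270),'side':(230,120,320,160)}
Q={'scene':(200,180,275,240),'side':(230,190,300,255)}
col={'blue':((100,120,60),(125,255,255),B),'yel':((18,140,80),(32,255,255),Q),'red':((0,170,90),(8,255,255),Q)}
for k,(lo,hi,b) in col.items():
    rs=[]
    for n in ['scene','side']:
        im=cv2.imread(f'pics/{n}0.png')[:,:,::-1].copy()
        m,s,c=mask(im,lo,hi,b[n]); print(k,n,s,c,cv2.minAreaRect(cv2.findNonZero(m))); rs.append(ray(n,c))
    print(tri(rs))
a=cv2.imread('pics/scene0.png'); b=cv2.imread('pics/side0.png')
f=lambda im,x,y,w,h,k:cv2.resize(im[y:y+h,x:x+w],None,fx=k,fy=k,interpolation=cv2.INTER_CUBIC)
cv2.imwrite('pics/c1.png',np.vstack([np.hstack([f(a,200,180,80,60,5),f(b,230,200,80,60,5)]),np.hstack([f(a,280,210,100,75,4),f(b,230,110,100,75,4)])]))
E
```

```text
blue scene [306 233  30  21 264] [321.11742424 242.86742424] ((321.23846435546875, 242.7923126220703), (9.054535865783691, 31.628854751586914), 60.2551155090332)
blue side [269 135  26   7 153] [281.18300654 138.10457516] ((281.5, 138.0), (6.0, 25.0), 90.0)
(array([ 0.51564394, -0.15329372,  0.10194312]), [np.float64(0.00020768721503700404), np.float64(0.0002076872150370847)])
yel scene [211 191  39  42 860] [229.6244186  212.91860465] ((229.65386962890625, 211.2307586669922), (49.48986053466797, 23.814664840698242), 29.744882583618164)
yel side [277 197  10  51 345] [282.06666667 220.80869565] ((281.5, 222.0), (50.0, 9.0), 90.0)
(array([0.53939009, 0.16317473, 0.04656207]), [np.float64(0.0002710203014877904), np.float64(0.0002710203014878511)])
red scene [245 195   8  11  62] [248.66129032 199.88709677] ((248.5, 200.0), (10.0, 7.0), 90.0)
red side [253 216   3  11  23] [254.17391304 220.17391304] ((254.0, 221.0), (10.0, 2.0), 90.0)
(array([0.6217399 , 0.16151497, 0.05408108]), [np.float64(0.00023489238855218286), np.float64(0.00023489238855231099)])
```

View pics/c1.png

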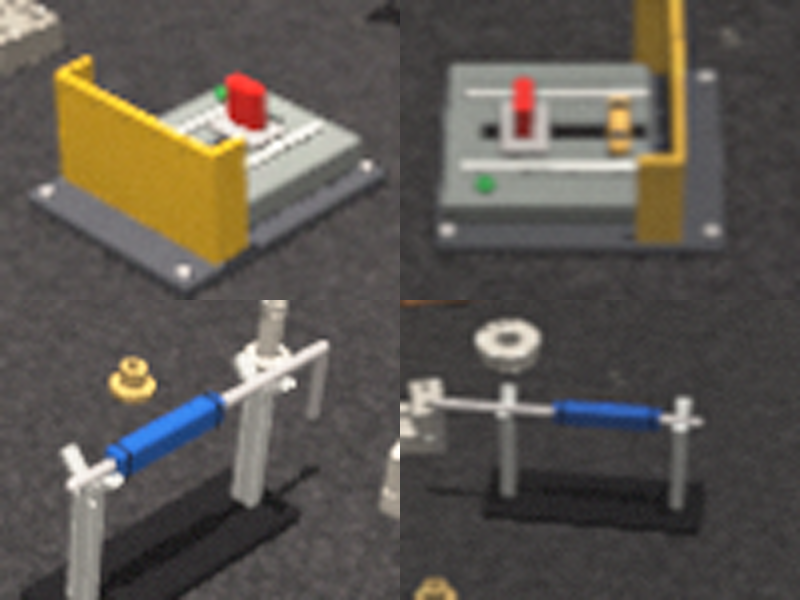

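The crop shows the box with its foot screws at side px (239.4,246), (292.4,246) and (291.2,215). The rod's bend is at scene (361.5,221) and its rear end at (297.5,256). Next I work out rough yaws and the wrist-camera offset.

```bash
python3 - <<'E'
from h import *
p=[plane('side',u,.012) for u in [(239.4,246),(292.4,246),(291.2,215)]]
print(p); d=p[0]-p[1]; print('boxyaw',np.degrees(np.arctan2(d[1],d[0])))
a,b=plane('scene',(361.5,221),.1),plane('scene',(297.5,256),.1); d=a-b; print('rod',a,b,np.degrees(np.arctan2(d[1],d[0])))
print('shaft',plane('side',(209,178),0),'hub',plane('side',(239,187),0))
c=viewer.get_calibration('wrist'); Rt=R.from_quat(manip.current_tcp_rot()); 
print(Rt.inv().apply(c['eye']-manip.current_tool_pos()), (Rt.inv()*R.from_quat(c['attitude'])).as_matrix().round(3))
for x,y,z,yaw in [(.52,.16,.25,0),(.45,.16,.1,0),(.52,-.15,.081,0),(.5,-.1,.25,0)]:
  for fl in (0,180):
    print(x,y,fl,manip.solve_ik([x,y,z],(R.from_euler('z',yaw+fl,degrees=True)*R.from_quat([1,0,0,0])).as_quat()))
E
```

```text
[array([0.66889406, 0.22120817, 0.012     ]), array([0.51491824, 0.23166022, 0.012     ]), array([0.50612555, 0.11154635, 0.012     ])]
boxyaw -3.8833426039515873
rod [ 0.66303818 -0.18208393  0.1       ] [ 0.44327283 -0.13739869  0.1       ] -11.493359615404879
shaft [ 0.76445461 -0.08451132  0.        ] hub [ 0.66427347 -0.03425875  0.        ]
[ 0.07969545 -0.00141282 -0.15857891] [[-0.002 -0.954 -0.299]
 [ 1.    -0.002  0.   ]
 [-0.001 -0.299  0.954]]
0.52 0.16 0 [-0.51318832  0.25736973  0.19656842  1.81091763 -0.0564348   1.07871523
 -1.86704774]
0.52 0.16 180 [-0.07561864  0.27356732 -0.32493055  1.79594227  0.09754916  1.08770876
  1.13611374]
0.45 0.16 0 [-0.57374436  0.3506433   0.20591935  2.0957705  -0.10860429  0.70492619
 -1.86797427]
0.45 0.16 180 [-0.1032156   0.36782339 -0.34479592  2.08006239  0.18493293  0.72212449
  1.00475622]
0.52 -0.15 0 [-0.07292517  0.49473196  0.37978437  1.95886272 -0.2653112   0.73593607
 -1.10714906]
0.52 -0.15 180 [ 0.24003861  0.46968566 -0.01091157  1.94797758  0.00745603  0.72396724
  1.79551892]
0.5 -0.1 0 [-0.12811785  0.19732632  0.31136781  1.8926861  -0.06883297  1.06185048
 -1.35963615]
0.5 -0.1 180 [ 0.06754032  0.19379471  0.08777339  1.88636983 -0.0193293   1.06223517
  1.73388789]
```

```bash
cat >> h.py <<'E'
def ori(yaw): return (R.from_euler('z',yaw+180,degrees=True)*R.from_quat([1,0,0,0])).as_quat()
def snap(name):
    c=viewer.get_calibration('wrist'); im=viewer.get_image('wrist')
    cv2.imwrite(f'pics/{name}.png',im[:,:,::-1]); np.save(f'pics/{name}.npy',c,allow_pickle=True); return im,c
E
python3 - <<'E'
from h import *
manip.move_pose([.56,.165,.26],ori(-4)); snap('wb')
manip.move_pose([.53,-.155,.27],ori(-11.5)); snap('wr')
print(manip.current_clock(),manip.current_tool_pos())
a=[cv2.imread(f'pics/{n}.png') for n in('wb','wr')]
cv2.imwrite('pics/w1.png',np.vstack([x[::-1,::-1][40:340] if 0 else x[60:360] for x in a]))
E
```

```text
3.3917 [ 0.53077159 -0.15253846  0.26995803]
```

View pics/w1.png

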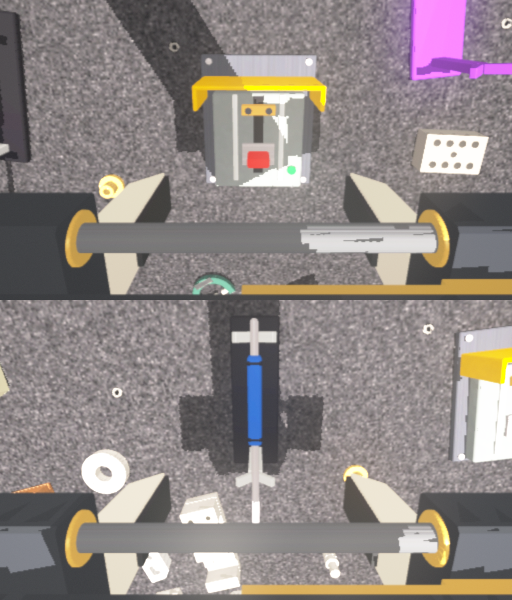

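The wrist pictures show the box upright in the view: screws at (208,122), (309,122) and (213,240) px, red paddle top at about (258,218), guard top edge at row ~143. The rod lies near-vertical in the second view, handle at (254,162).

```bash
python3 - <<'E'
from h import *
print(manip.current_tool_pos(), manip.current_clock(), manip.current_force())
L=lambda n:(cv2.imread(f'pics/{n}.png')[:,:,::-1].copy(),np.load(f'pics/{n}.npy',allow_pickle=True).item())
im,c=L('wr')
m,s,cc=mask(im,(100,120,60),(125,255,255)); q=cv2.findNonZero(m)[:,0].astype(float)
print('blue',s,cc); v=cv2.fitLine(q.astype(np.float32),cv2.DIST_L2,0,.01,.01).ravel()
top,bot=s[1],s[1]+s[3]
pt=lambda r:(v[2]+(r-v[3])*v[0]/v[1],r)
A,B=plane('w',pt(top),.109,c),plane('w',pt(bot),.109,c); d=B-A
print('handle centre',(A+B)/2,'len',np.linalg.norm(d),'yaw',np.degrees(np.arctan2(d[1],d[0])))
im,c=L('wb')
P=[]
for u in [(208,122),(309,122),(213,240)]:
    x,y=u; g=im[y-6:y+7,x-6:x+7].mean(2); w=np.clip(g-np.median(g)-20,0,None); yy,xx=np.mgrid[-6:7,-6:7]
    uv=(x+(w*xx).sum()/w.sum(),y+(w*yy).sum()/w.sum()); P.append(plane('w',uv,.012,c)); print('screw',uv,P[-1])
d=P[0]-P[1]; print('yaw y-edge',np.degrees(np.arctan2(d[1],d[0]))+90); d=P[2]-P[0]; print('x-edge',np.degrees(np.arctan2(d[1],d[0])))
print('box c~',(P[1]+P[2])/2)
m,s,cc=mask(im,(0,170,90),(8,255,255),(200,180,330,260)); print('red',s,cc)
x0,y0,w,h,_=s
for uv in [(x0,y0),(x0+w,y0),(x0,y0+h),(x0+w,y0+h)]: print(plane('w',uv,.066,c))
m,s,cc=mask(im,(18,140,80),(35,255,255),(185,125,335,180)); print('yel',s)
mm=m*1
# top edge of mask per column -> far? edge of guard (robot side, z=.085)
cols=np.arange(s[0]+12,s[0]+s[2]-12); r=np.array([np.argmax(mm[:,k]) for k in cols]); k=np.polyfit(cols,r,1)
A,B=[plane('w',(u,np.polyval(k,u)),.085,c) for u in (s[0],s[0]+s[2])]; d=A-B
print('guard outer top',A,B,'yaw',np.degrees(np.arctan2(d[1],d[0]))+90,np.linalg.norm(d))
crop=cv2.resize(cv2.imread('pics/wb.png')[110:255,180:340],None,fx=5,fy=4); crop=cv2.resize(cv2.imread('pics/wb.png')[110:255,180:340],None,fx=4,fy=4); cv2.imwrite('pics/wbc.png',crop)
E
```

```text
[ 0.53077159 -0.15253846  0.26995803] 3.3917 [-0.19124542 -0.48070197  0.37759995]
blue [ 247  125   15   75 1091] [254.11824015 161.1411549 ]
handle centre [ 0.51867181 -0.15455658  0.109     ] len 0.07481899753568982 yaw -11.135078910142825
screw (np.float64(208.22200056996294), np.float64(120.82459390139641)) [0.5099489  0.10990921 0.012     ]
screw (np.float64(308.5543101147585), np.float64(121.59220709901254)) [0.51925207 0.2300329  0.012     ]
screw (np.float64(211.94085892514394), np.float64(238.91194817658348)) [0.66446504 0.09730308 0.012     ]
yaw y-edge -4.4285226112212825
x-edge -4.6641242417209225
box c~ [0.59185855 0.16366799 0.012     ]
red [248 212  15  16 168] [254.0952381  220.21428571]
[0.60960405 0.15135078 0.066     ]
[0.61079383 0.16829172 0.066     ]
[0.62914793 0.14982982 0.066     ]
[0.63035737 0.1670353  0.066     ]
yel [ 192  136  134   36 2191]
guard outer top [0.51801262 0.1028901  0.085     ] [0.52893941 0.23630962 0.085     ] yaw -4.681960654122491 0.1338662091978327
```

View pics/wbc.png

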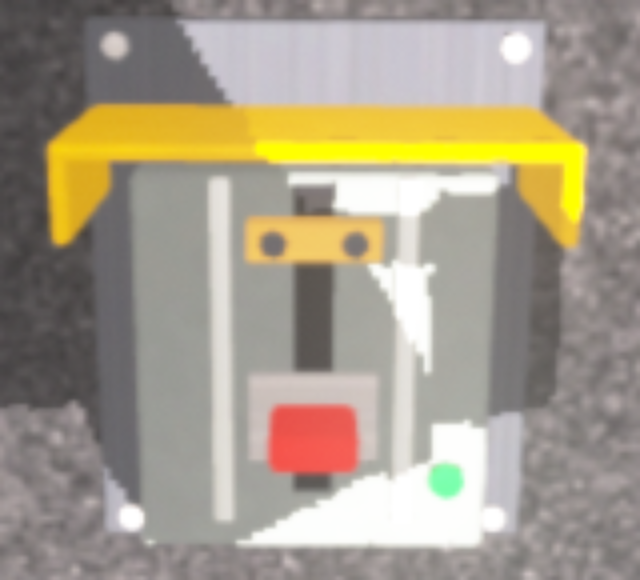

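```bash
python3 - <<'E'
from h import *
effector.open_jaws()
g=np.array([.518,-.1545,.0812]); q=ori(-11.1)
manip.move_pose(g+[0,0,.08],q); manip.sleep(.3); print('above',manip.current_tool_pos(),manip.current_force())
manip.servo_line(g,vel=.1); manip.sleep(.3); p=manip.current_tool_pos(); print('at',p,manip.current_force())
effector.close(f_grip=60); manip.sleep(.3)
print('gr',manip.current_tool_pos(),manip.current_finger_gap(),manip.current_gripper_force(),manip.current_force(),manip.current_wrist_torque())
np.save('grasp.npy',manip.current_tool_pos())
manip.servo_line(g+[0,0,.02],vel=.05); manip.sleep(.3); print(manip.current_tool_pos(),manip.current_force(),manip.current_wrist_torque())
manip.servo_line(g+[0,0,.12],vel=.12); manip.sleep(.3); print(manip.current_tool_pos(),manip.current_force(),manip.current_wrist_torque(),manip.current_clock())
for n in('scene','side'): cv2.imwrite(f'pics/{n}1.png',viewer.get_image(n)[:,:,::-1])
im,c=snap('w2')
cv2.imwrite('pics/v2.png',np.hstack([cv2.resize(cv2.imread('pics/scene1.png')[150:300,260:400],None,fx=2.8,fy=2.8),cv2.resize(cv2.imread('pics/side1.png')[70:220,200:330],None,fx=2.8,fy=2.8)]))
E
```

```text
above [ 0.51937611 -0.15481501  0.16291145] [ 0.84786524  0.69151634 -0.3998251 ]
at [ 0.51833638 -0.15459149  0.08170792] [ 0.47665398 -0.59870761 -0.07450716]
gr [ 0.51837861 -0.15283432  0.08121766] 0.013813354899589687 59.99929189682007 [ 0.73618177  6.30229454 -0.17326636] [ 1.15614691 -0.16024399  0.02166111]
[ 0.51778229 -0.15444598  0.10091847] [-1.0168946   0.23838602 -1.60616591] [ 0.01788939  0.0037975  -0.00411125]
[ 0.51771529 -0.15437322  0.20062993] [ 0.15476401  0.36037272 -1.96405526] [-0.01571386  0.06572124 -0.00884583] 9.3
```

View pics/v2.png

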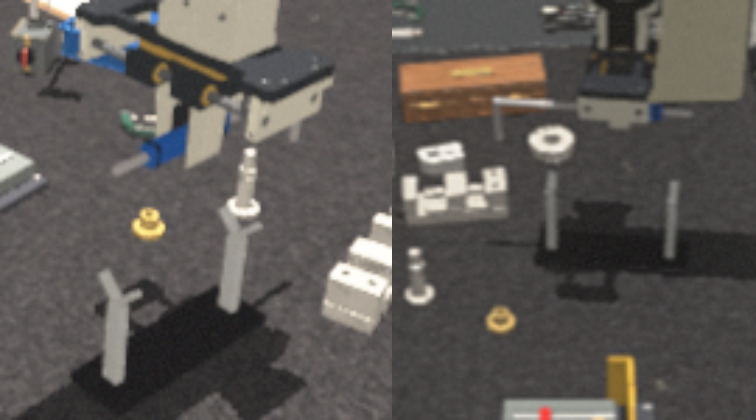

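The rod is held level. In the scene view the tip is near (366,200) and in the side view near (238,119). Both forks are empty and untouched.

```bash
cat >> h.py <<'E'
BC=np.array([.5919,.1637]); BY=-4.6; bx=R.from_euler('z',BY,degrees=True).apply([1,0,0])
def tcp(hx,tipz): # TCP for hook leg at box x=hx, tip height
    p=np.array([*BC,0])+bx*(hx-.145); p[2]=tipz+.055-.0188; return p
E
python3 - <<'E'
from h import *
print('tip',tri([ray('scene',(366,200)),ray('side',(237.9,118.9))]))
F=[];W=[]
for i in range(10): F.append(manip.current_force()); manip.sleep(.02)
print('F',np.mean(F,0),np.std(F,0))
manip.move_pose(tcp(.051,.17),ori(BY)); 
manip.servo_line(tcp(.051,.085),vel=.08); manip.sleep(.4)
print(manip.current_tool_pos(),tcp(.051,.085),manip.current_clock())
for n in('scene','side'): cv2.imwrite(f'pics/{n}2.png',viewer.get_image(n)[:,:,::-1])
snap('w3')
f=lambda n,x,y:cv2.resize(cv2.imread(f'pics/{n}2.png')[y:y+100,x:x+100],None,fx=4,fy=4,interpolation=cv2.INTER_CUBIC)
cv2.imwrite('pics/v3.png',np.hstack([f('scene',190,150),f('side',225,165)]))
E
```

```text
tip (array([ 0.6569832 , -0.1867557 ,  0.16511417]), [np.float64(0.0010561415604211195), np.float64(0.001056141560421085)])
F [-0.17891879 -0.22831935 -1.25346509] [0.44215327 0.28960591 0.33394487]
[0.49831641 0.1712492  0.12138408] [0.49820279 0.1712387  0.1212    ] 12.475
```

View pics/v3.png

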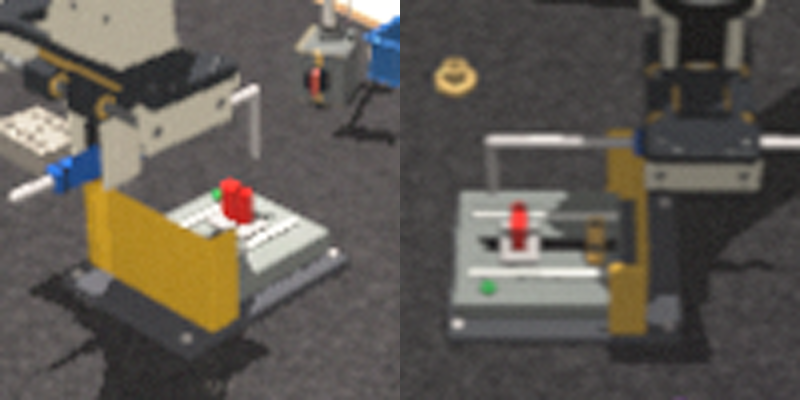

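The hook hangs above and behind the paddle: tip at scene (254.2,189.2) and side (248,212.5), paddle top at scene (249.2,196.2) and side (254.8,217).

```bash
python3 - <<'E'
from h import *
inv=lambda p:R.from_euler('z',-BY,degrees=True).apply(np.array(p)-[*BC,0])
for a,b in [((254.2,189.2),(248,212.5)),((249.2,196.2),(254.75,217))]:
    p,e=tri([ray('scene',a),ray('side',b)]); print(p,inv(p),e)
for n,bxs in(('scene',(235,190,260,210)),('side',(240,205,265,235))):
    im=cv2.imread(f'pics/{n}2.png')[:,:,::-1].copy(); m,s,c=mask(im,(0,150,70),(10,255,255),bxs); print(n,s,c)
E
```

```text
[0.63978092 0.15603244 0.08447084] [ 0.04834162 -0.00380287  0.08447084] [np.float64(0.00115349970448605), np.float64(0.0011534997044860956)]
[0.62068959 0.15970161 0.06727944] [ 0.02901753 -0.00167662  0.06727944] [np.float64(0.0010807024061561196), np.float64(0.0010807024061562445)]
scene [245 195   8  11  69] [248.8115942  199.85507246]
side [253 216   3  11  26] [254.03846154 220.57692308]
```

```bash
cat > pull.py <<'E'
from h import *
def F(n=6):
    f=[]
    for _ in range(n): f.append(manip.current_force()); manip.sleep(.01)
    return np.mean(f,0)
z=.048
manip.servo_line(tcp(.051,z),vel=.05); manip.sleep(.4)
F0=F(30); print('base',F0,manip.current_tool_pos()-tcp(.051,z))
f=lambda n=6:(F(n)-F0)@bx
x=.051; log=[]
while x>-.03:
    x-=.001; manip.servo_line(tcp(x,z),vel=.03); v=f(3); log.append((round(x*1e3,1),round(v,1)))
    if v>4: break
print(log)
manip.sleep(.1)
if x<=-.03: raise SystemExit('no stop')
def show(t): print(t,round(x*1e3,2),round(f(10),2),'tcp lag',round((manip.current_tool_pos()-tcp(x,z))@bx*1e3,2),manip.current_clock())
show('contact')
while (v:=f(8))<7.3 and x>-.03:
    x-=.0003; manip.servo_line(tcp(x,z),vel=.01); print(round(x*1e3,2),round(v,2))
t0=manip.current_clock(); h=[]
while manip.current_clock()-t0<1.8:
    v=f(10); h.append(round(v,2))
    if abs(v-7.9)>.6: x+=np.clip((v-7.9)/3600,-.0002,.0003); manip.servo_line(tcp(x,z),vel=.01)
show('held'); print(h,manip.current_wrist_torque())
np.save('x.npy',x)
E
python3 pull.py
```

```text
base [-0.05548293 -0.04117564 -1.22120696] [-5.34154627e-06  1.16126652e-06  1.64371142e-05]
[(50.0, np.float64(0.4)), (49.0, np.float64(0.3)), (48.0, np.float64(0.1)), (47.0, np.float64(0.1)), (46.0, np.float64(-0.2)), (45.0, np.float64(-0.4)), (44.0, np.float64(0.2)), (43.0, np.float64(0.4)), (42.0, np.float64(2.0)), (41.0, np.float64(1.9)), (40.0, np.float64(1.2)), (39.0, np.float64(1.6)), (38.0, np.float64(1.6)), (37.0, np.float64(1.5)), (36.0, np.float64(1.5)), (35.0, np.float64(1.1)), (34.0, np.float64(1.5)), (33.0, np.float64(1.1)), (32.0, np.float64(1.3)), (31.0, np.float64(1.5)), (30.0, np.float64(1.3)), (29.0, np.float64(0.8)), (28.0, np.float64(1.7)), (27.0, np.float64(2.0)), (26.0, np.float64(1.7)), (25.0, np.float64(1.4)), (24.0, np.float64(1.1)), (23.0, np.float64(1.4)), (22.0, np.float64(1.4)), (21.0, np.float64(1.1)), (20.0, np.float64(1.1)), (19.0, np.float64(1.7)), (18.0, np.float64(1.4)), (17.0, np.float64(1.5)), (16.0, np.float64(1.3)), (15.0, np.float64(1.7)), (14.0, np.float64(1.8)), (13.0, np.float64(1.4)), (12.0, np.float64(1.5)), (11.0, np.float64(1.4)), (10.0, np.float64(1.7)), (9.0, np.float64(1.1)), (8.0, np.float64(2.0)), (7.0, np.float64(0.9)), (6.0, np.float64(4.3))]
contact 6.0 4.99 tcp lag 0.61 26.725
5.7 5.18
5.4 6.08
5.1 6.61
4.8 7.23
held 4.8 7.91 tcp lag 1.84 29.975
[np.float64(7.85), np.float64(8.02), np.float64(7.9), np.float64(8.43), np.float64(7.97), np.float64(8.24), np.float64(8.13), np.float64(7.96), np.float64(7.98), np.float64(8.18), np.float64(7.7), np.float64(7.81), np.float64(7.95), np.float64(7.84), np.float64(7.92), np.float64(7.9), np.float64(8.16), np.float64(7.96), np.float64(7.88), np.float64(8.16), np.float64(8.26), np.float64(7.88)] [-0.18619964 -1.46078707 -0.10757464]
```

```bash
python3 - <<'E'
from h import *
x=float(np.load('x.npy'))+.009
manip.servo_line(tcp(x,.048),vel=.02); manip.servo_line(tcp(x,.17),vel=.08)
manip.move_pose([.518,-.1532,.2],ori(-11.1)); manip.sleep(.4)
print(manip.current_tool_pos(),manip.current_force(),manip.current_wrist_torque(),manip.current_finger_gap(),manip.current_clock())
for n in('scene','side'): cv2.imwrite(f'pics/{n}3.png',viewer.get_image(n)[:,:,::-1])
f=lambda n,x,y,w,h,k:cv2.resize(cv2.imread(f'pics/{n}3.png')[y:y+h,x:x+w],None,fx=k,fy=k,interpolation=cv2.INTER_CUBIC)
cv2.imwrite('pics/v4.png',np.vstack([np.hstack([f('scene',270,150,130,100,3),f('side',205,75,130,100,3)]),np.hstack([f('scene',190,170,78,60,5),f('side',230,200,78,60,5)])]))
E
```

```text
[ 0.51813459 -0.15263636  0.20005905] [-0.390835   -1.26504066 -1.91841684] [ 0.0534442   0.03871214 -0.02387912] 0.01357128843853846 33.9083
```

View pics/v4.png

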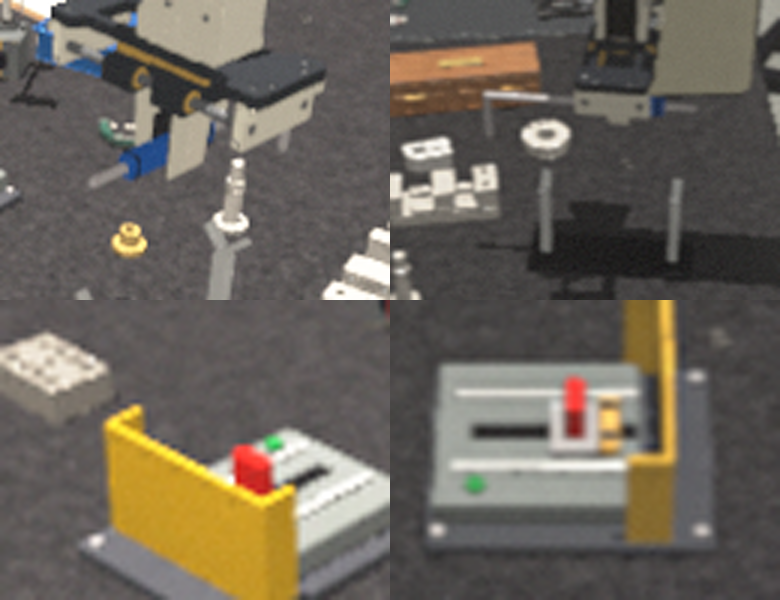

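The slide is against the brass block, and the rod sits in the grip as before: tip at scene (364.7,200) and side (238,119.3). Laying it down now.

```bash
python3 - <<'E'
from h import *
def F(n=8):
    f=[]
    for _ in range(n): f.append(manip.current_force()); manip.sleep(.01)
    return np.mean(f,0)
g=np.array([.518,-.1532,0]); F0=F(15)
manip.servo_line(g+[0,0,.1],vel=.08); manip.servo_line(g+[0,0,.085],vel=.03)
z=.085
while z>.0795:
    z-=.0005; manip.servo_line(g+[0,0,z],vel=.02); d=F()-F0; print(round(z,4),d.round(1))
    if d[2]>2: break
print(manip.current_tool_pos(),manip.current_wrist_torque())
effector.open_jaws(); manip.sleep(.4); print(F(),manip.current_finger_gap())
manip.servo_line(g+[0,0,.2],vel=.1); manip.movej(manip.solve_ik([.42,-.0,.3],ori(0))); manip.sleep(.5)
print(manip.current_clock())
for n in('scene','side'): cv2.imwrite(f'pics/{n}4.png',viewer.get_image(n)[:,:,::-1])
f=lambda n,x,y,w,h,k:cv2.resize(cv2.imread(f'pics/{n}4.png')[y:y+h,x:x+w],None,fx=k,fy=k,interpolation=cv2.INTER_CUBIC)
cv2.imwrite('pics/v5.png',np.vstack([np.hstack([f('scene',280,210,100,75,4),f('side',230,110,100,75,4)]),np.hstack([f('scene',200,180,80,60,5),f('side',230,200,80,60,5)])]))
E
```

```text
0.0845 [ 0.1  0.  -0. ]
0.084 [-0.2 -0.2  0.1]
0.0835 [ 0.2 -0.4 -0. ]
0.083 [-0.2 -0.3  0. ]
0.0825 [-0.3 -0.   0.4]
0.082 [0.  0.2 0.3]
0.0815 [0.1 0.1 1.4]
0.081 [-0.6  1.7  4.7]
[ 0.51831696 -0.15288136  0.08130023] [ 0.43600655  0.07137848 -0.055356  ]
[-0.28150119  0.07171594  0.1196587 ] 0.09161869314050625
43.1667
```

View pics/v5.png

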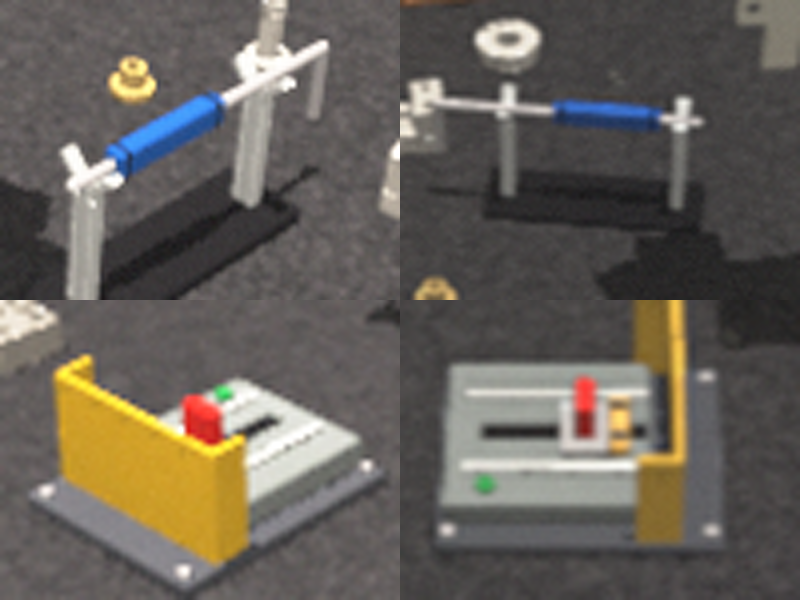

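The rod lies in both forks as it did at the start, hook hanging down at scene (360,240). The slide stays against the brass block and nothing else has moved.

```bash
python3 -c "
from bench import manip
print(manip.hand_in())"
```

```text
the job is handed in; nothing more can be done
None
```

The job is done and handed in at about 43 s: the slide was pulled to its solid stop and held at about 8 N for 1.8 s (highest averaged reading 8.4 N), the rod is back in its forks as before, and the last pictures show the slide still at the stop.

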